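Seat the tube platform on the shaker's studs

ROBOT

A 6-joint arm with a two-finger parallel gripper is mounted at the origin on the work surface. World frame = base frame: x ahead of the robot, y to its left, z up, the work surface at z = 0. Lengths are in m, angles in rad, forces in N, time in s.
With the tool pointing down it reaches from about 0.3 to 0.875 m from the base axis. Payload 6.4 kg.
Tool frame: the origin (TCP) lies on the centre line of the jaws, within the pads' length; the fingertips stand 25 mm ahead of it and the grasp point (between the pads) lies 6 mm ahead of it; z points along the fingers, y is the line along which they close (so a half turn about z gives the same grasp; the last joint's range is limited). The gripper opens to 85 mm and grips with 20 to 120 N. Pads are 22 mm wide; open, the fingers measure 114 mm over their backs; the gripper's body (76 mm by 85 mm) begins 54 mm behind the grasp point. The pads swing forward as they close: fully open they stand 13 mm farther back than shut.
Start: joints at [1.122, 0.181, 1.607, -0, 1.354, -0.206], TCP at [0.138, 0.558, 0.256] pointing down, gripper open.
Joint ranges: [-2.99, 2.99], [-0.89, 2.07], [0.3, 2.58], [-1.14, 4.28], [0, 2.63], [-3.12, 3.12]. Speed limits (rad/s): [2.57, 2.57, 3.01, 3.14, 3.14, 3.14].

INTERFACE

Orientations are given as a unit quaternion [w, x, y, z].
In Python, from bench import get_obs, camera, hand_in, spot_in gives the robot as it stands.
- The arm moves only by the shell command python3 -m jog 'ROWS'. ROWS is JSON, one flat list of numbers, 7 for each row, row after row: the shift along the tool's x, y, z in m, then the turn, a rotation vector about the tool's x, y, z in rad, then the closure, from 0 (fully open) to 1 (shut). A call has 1 to 20 rows; each row is the pose to reach, as a shift and turn from the pose commanded when the call began, along the tool's axes at that moment; what a row does not reach only later rows make up. A row lasts 1/8 s, in which the tool goes at most 62.5 mm and 10.7 degrees, less where a joint would pass 70% of its speed; a pose out of reach is approached as far as the arm can. A call with a gripper value outside its range is refused whole. The fingers move at their own pace and stop on an object; the grip force is fixed at half the most. Time passes only in rows, so rows that repeat a pose let the fingers close. It gives the time, the measured TCP pose, the force, the opening and the grip force at its end, in the units of the state.
- get_obs(): the state, without advancing time (a new reading comes with each control period).
- camera(name): name is "scene" or "top" or "wrist"; returns a dict with "frame" (480x640x3 uint8, red, green, blue), "mtx" (3x3 intrinsics, pixels), "distortion" ([k1, k2, p1, p2, k3] as OpenCV has them; the pictures are not rectified), "extrinsics" (4x4, takes a point from camera to world coordinates). Camera axes: x right, y up, looking along -z (the intrinsics and any distortion apply to the point x, -y, -z); pixel columns grow to the right and rows downward; lengths in m; the calibration is good to about 2 mm. A picture is of the moment at which its call begins. There is no depth.
- hand_in(): hands the job in; it is judged then, once.
Trained networks look in a picture, given as the dict that the camera call returned (one of the last four; its "shot" number tells which), for a name from the list of things; names that differ only in an ending like _2 or _b are one class to them, and where a whole thing is asked for, a point or a joint stands for the part that bears it (a point fixed in the world has none). Each returns a list of dicts, best first, with "confidence" (0 to 1); they miss things now and then, are a little off and sometimes report something else, mostly with a low value. They report only what shows in the picture. A call takes as long as a camera call.
- spot_in(picture, name): "xyz" ([x, y, z] in m, in world coordinates, good to about 4 mm: the middle of the surface that is visible of it).
The state is a dict: "time_s": time; "q": joint angles; "dq": joint speeds; "joint_efforts": joint torques, N m; "eef_pos": TCP position; "eef_rot": TCP orientation; "wrist_force": force on the tool from outside, world axes, zero at the start; "torque": the same for the moment, N m; "opening": opening from 0.0 (shut) to 1.0 (fully open); "grasp_force": force on a finger pad.
Only numpy, scipy, OpenCV 4.12 (cv2) and the standard library are available. Lean on these libraries where they do the work, as an engineer would, in place of code of your own. Each camera call takes 0.05 s, during which the arm holds its last target. There are 200 camera calls.

TASK

Pick up the tube platform by its bridge handle and mount it on the shaker: centre bore over the spigot, turned so that all four studs enter their holes, and slid down until it lies flush on the hub. Work gently - do not drop it or force it against studs that do not line up, never more than about 3 kg of push - then let go, and leave the bottle, jar and beaker where they stand.

Things in the scene. Friction and masses are not known exactly. Their poses are not given: they have to be found in the camera images.
- platform: Tube platform: square dark steel plate 130 x 130 x 8 mm, 0.3 to 0.5 kg, flat on the bench. Origin: centre of its underside; z up, x along the handle bar. A 22 mm round bore runs through its middle; four 11 mm round stud holes at x = +-25.5, y = +-25.5 mm, so it fits at every quarter turn. Six white tube collars, 27 mm across, top 30 mm above the underside, at (+-49, +-47) and (0, +-49) mm.
- handle (a point): Middle of the platform's steel bridge handle, 58 mm above the plate's underside, straight over the bore; axes as the platform. The bar is 112 mm long (x), 12 mm wide (y), 12 mm high, on posts at x = +-51 mm, free to pinch from above.
- shaker: Bench shaker, fixed: white housing 200 (x) x 180 (y) mm, top 66 mm above the bench. Origin: centre of its footprint on the bench; z up; control panel on its -x side. On top sits a round aluminium hub, 104 mm across, its axis at x = +20, y = 0 mm. The hub turns stiffly about its vertical axis (friction about 0.35 N m) and stays where it is left.
- hub_face (a point): Centre of the hub's flat upper face, 85 mm above the bench; axes of the shaker housing, NOT of the hub. Around it stand a central steel spigot, 20 mm diameter, 30 mm tall, its top 7 mm tapered to 10 mm, and four studs, 8 mm diameter, 16 mm tall, top 4 mm tapered to 3.6 mm, at the corners of a 51 mm square. Seated, the platform's underside lies on this face.
- stud_tips (a point): Point on the hub's axis at the height of the stud tips, 16 mm above the hub face; axes of the housing, not of the hub. The hub has stopped at any angle, which is not measured: see the studs in camera images, or feel for them with the platform resting lightly on the tips (spigot already in the bore) while turning it.
- reagent_bottle: Clear bottle with orange cap, 68 mm diameter, 150 mm tall; origin at the centre of its foot. Bystander.
- jar: Glass jar with yellow lid, 72 mm diameter, 100 mm tall; origin at the centre of its foot. Bystander.
- beaker: Open glass beaker, 72 mm diameter, 85 mm tall; origin at the centre of its foot. Bystander.

How it is judged:
On the way:
1. the platform is lifted clear of the bench (height (world z) of platform above 0.06 m), for 0.1 s.
At the end, for the whole second after the job is handed in: The platform lies flush on the hub with all four studs through its holes: its underside within 3 mm of the hub face's height, its centre within 4 mm of the hub's axis, level within 0.03 rad, at rest and released (z of platform in the frame of hub_face between -0.003 and 0.003 m and horizontal distance between platform and hub_face below 0.004 m and angle between platform's own z axis and vertical below 0.03 rad and linear speed of platform below 0.02 m/s); the robot touches nothing.
It fails at once if the platform is pushed or dropped on the shaker with more than 40 N (contact force between platform and shaker above 40 N).
It fails at once if the bottle is moved by more than 30 mm (distance of reagent_bottle from where it was at the start of the episode above 0.03 m).
It fails at once if the jar is moved by more than 30 mm (distance of jar from where it was at the start of the episode above 0.03 m).
It fails at once if the beaker is moved by more than 30 mm (distance of beaker from where it was at the start of the episode above 0.03 m).
It also fails if it takes over 72 s, if anything falls off the work surface, if the arm or the gripper's body presses on something with over 40 N, if the wrist force passes 120 N, or if a joint passes its speed limit or range.

## Working session

There is one attempt and no reset: what is moved stays moved. The work goes in short steps, Python scripts to look and compute and a shell command to move; the robot and the scene stay as the last step left them, time stands still between calls to the robot, and variables do not carry over. Pictures are saved under pics/ and viewed, at most 10 in all, crops included, and the job is handed in when it is done.

```bash
ls; mkdir -p pics
python3 - <<'E'
from bench import *
import cv2,numpy as np
o=get_obs();print(o['time_s'],o['eef_pos'],o['eef_rot'],o['opening'])
for n in ['scene','top']:
    p=camera(n);cv2.imwrite(f'pics/{n}0.png',p['frame'][:,:,::-1])
    print(n,p['extrinsics'].round(3).tolist() if hasattr(p['extrinsics'],'round') else p['extrinsics'],p['mtx'],p['distortion'])
    for t in ['platform','handle','shaker','hub_face','reagent_bottle','jar','beaker']:
        print(t,[(np.round(d['xyz'],3).tolist(),round(d['confidence'],2)) for d in spot_in(p,t)[:2]])
E
```

```text
pics
0.0 [0.13799647 0.55767277 0.25538914] [-2.74611317e-04  1.21078246e-01  9.92642584e-01 -8.26803375e-04] 1.002413148055291
scene [[0.802, -0.386, 0.457, 1.081], [0.597, 0.543, -0.59, -0.574], [-0.02, 0.746, 0.666, 0.706], [0.0, 0.0, 0.0, 1.0]] [[461.30486366   0.         314.70514601]
 [  0.         461.30486366 243.63781768]
 [  0.           0.           1.        ]] [-0.10141116  0.          0.          0.          0.        ]
platform [([0.522, 0.172, 0.012], 0.9)]
handle [([0.518, 0.171, 0.014], 0.86)]
shaker [([0.54, -0.208, 0.065], 0.65)]
hub_face [([0.543, -0.208, 0.068], 0.93)]
reagent_bottle [([0.778, -0.024, 0.084], 0.71)]
jar []
beaker [([0.637, 0.379, 0.057], 0.9)]
top [[-0.025, 0.988, -0.154, 0.425], [-1.0, -0.025, -0.002, 0.004], [-0.005, 0.154, 0.988, 1.516], [0.0, 0.0, 0.0, 1.0]] [[544.6647743    0.         318.03146872]
 [  0.         544.6647743  242.02579393]
 [  0.           0.           1.        ]] [-0.16926452  0.          0.          0.          0.        ]
platform [([0.506, 0.181, 0.006], 0.74), ([0.511, -0.173, 0.064], 0.27)]
handle [([0.512, 0.179, 0.007], 0.77)]
shaker [([0.504, -0.176, 0.063], 0.72)]
hub_face [([0.511, -0.174, 0.065], 0.94)]
reagent_bottle [([0.639, 0.412, 0.044], 0.66), ([0.749, -0.005, 0.101], 0.61)]
jar [([0.677, -0.386, 0.102], 0.97)]
beaker []
```

View pics/top0.png

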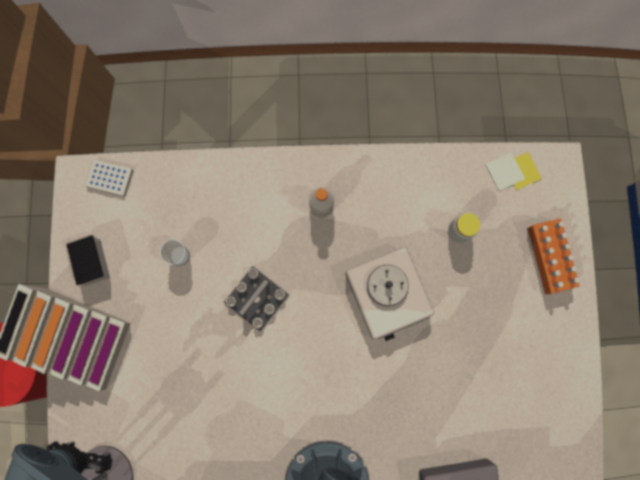

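View pics/scene0.png

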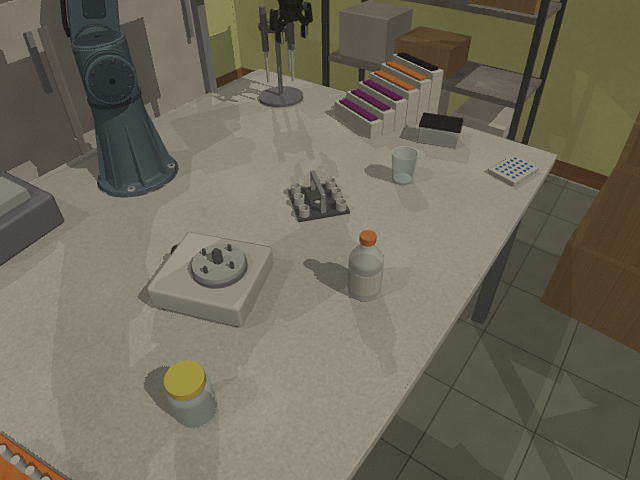

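The top view shows the platform at about (257,298), with its bar running (247,312)–(268,285), so yaw is about -40°. The hub is at (389,285) with its studs in a "+" pattern, the bottle at (321,200), the jar at (466,228) and the beaker at (176,254). Next I look at the hub from close above.

```bash
cat > h.py <<'E'
from bench import *
import cv2,numpy as np
from scipy.spatial.transform import Rotation as R
def pose():
    o=get_obs();q=o['eef_rot'];return np.array(o['eef_pos']),R.from_quat([q[1],q[2],q[3],q[0]])
def goto(p,yaw_y=None):
    "tool-frame shift and turn to reach world p, tool down, tool y at world angle yaw_y (deg, mod 180)"
    t,r=pose();M=r.as_matrix();cur=np.arctan2(M[1,1],M[0,1])
    a=cur if yaw_y is None else np.radians(yaw_y)
    a=cur+(a-cur+np.pi/2)%np.pi-np.pi/2
    y=np.array([np.cos(a),np.sin(a),0]);z=np.array([0,0,-1.]);G=np.c_[np.cross(y,z),y,z]
    print('shift',(M.T@(np.array(p)-t)).round(4),'turn',(R.from_matrix(M.T@G).as_rotvec()).round(4),'cur y deg',np.degrees(cur).round(2))
def ray(p,uv):
    uv=np.array(uv,float).reshape(-1,1,2);n=cv2.undistortPoints(uv,p['mtx'],np.array(p['distortion']))[:,0]
    E=np.array(p['extrinsics']);d=np.c_[n[:,0],-n[:,1],-np.ones(len(n))]@E[:3,:3].T
    return E[:3,3],d
def plane(p,uv,z):
    c,d=ray(p,uv);return c+d*((z-c[2])/d[:,2])[:,None]
def proj(p,X):
    E=np.array(p['extrinsics']);c=(np.array(X,float).reshape(-1,3)-E[:3,3])@E[:3,:3]*[1,-1,-1]
    return cv2.projectPoints(c,np.zeros(3),np.zeros(3),p['mtx'],np.array(p['distortion']))[0][:,0]
def shot(n,f):
    p=camera(n);cv2.imwrite('pics/'+f,p['frame'][:,:,::-1]);return p
E
python3 -m jog '[-0.525,-0.622,-0.12,0,0,0.42,0, -0.525,-0.622,-0.12,0,0,0.42,0, -0.525,-0.622,-0.12,0,0,0.42,0, -0.525,-0.622,-0.12,0,0,0.42,0, -0.525,-0.622,-0.12,0,0,0.42,0, -0.525,-0.622,-0.12,0,0,0.42,0, -0.525,-0.622,-0.12,0,0,0.42,0, -0.525,-0.622,-0.12,0,0,0.42,0, -0.525,-0.622,-0.12,0,0,0.42,0, -0.525,-0.622,-0.12,0,0,0.42,0, -0.525,-0.622,-0.12,0,0,0.42,0, -0.525,-0.622,-0.12,0,0,0.42,0, -0.525,-0.622,-0.12,0,0,0.42,0, -0.525,-0.622,-0.12,0,0,0.42,0, -0.525,-0.622,-0.12,0,0,0.42,0, -0.525,-0.622,-0.12,0,0,0.42,0, -0.525,-0.622,-0.12,0,0,0.42,0, -0.525,-0.622,-0.12,0,0,0.42,0]'
python3 - <<'E'
from h import *
t,r=pose();print(t,r.as_matrix().round(3).tolist())
p=shot('wrist','w0.png');print(np.array(p['extrinsics']).round(3).tolist(),p['mtx'],p['distortion'])
print([(d['xyz'],d['confidence']) for d in spot_in(p,'hub_face')], proj(p,[.511,-.174,.085]))
E
```

```text
time_s: 3.05
eef_pos: [0.4982, -0.1709, 0.3766]
eef_rot: [0.0, 0.325, 0.946, -0.0]
wrist_force: [0.0, -0.0, -0.0]
opening: 0.999
grasp_force: 0.0
[ 0.49816132 -0.17087599  0.37661783] [[-0.789, 0.614, 0.001], [0.614, 0.789, -0.0], [-0.001, 0.0, -1.0]]
[[0.614, -0.758, -0.22, 0.44], [0.789, 0.59, 0.171, -0.128], [0.0, -0.279, 0.96, 0.495], [0.0, 0.0, 0.0, 1.0]] [[374.71769833   0.         327.13680867]
 [  0.         374.71769833 241.42781047]
 [  0.           0.           1.        ]] [-0.07842362  0.          0.          0.          0.        ]
[([0.4982, -0.1755, 0.0655], 0.69)] [[333.58291505 210.96807996]]
```

View pics/w0.png

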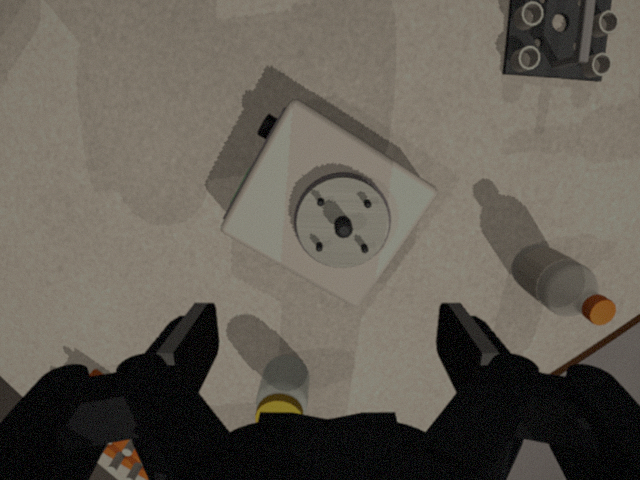

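The wrist view shows the hub disc around (342,222), dark spigot at (343,226), and stud tips near (320,202), (368,203), (364,248) and (319,246). I enlarge it for accuracy.

Run:
```python
import cv2
f=cv2.imread('pics/w0.png')[168:274,287:399]
f=cv2.convertScaleAbs(f,alpha=1.3)
cv2.imwrite('pics/w0c.png',cv2.resize(f,None,fx=5,fy=5,interpolation=cv2.INTER_CUBIC))
```

```text
(no output)
```

View pics/w0c.png

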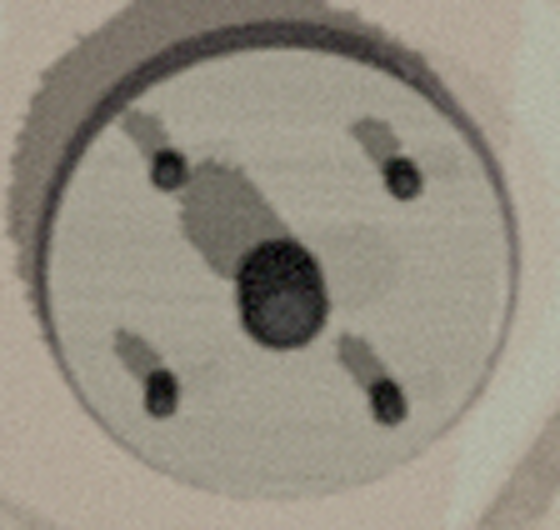

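```bash
cat > hub.py <<'E'
from h import *
def hubfit(p,roi,thr,off=(0,0)):
    x0,x1,y0,y1=roi
    g=cv2.cvtColor(p['frame'],cv2.COLOR_RGB2GRAY)[y0:y1,x0:x1]
    g=cv2.resize(g,None,fx=4,fy=4,interpolation=cv2.INTER_CUBIC)
    n,_,st,c=cv2.connectedComponentsWithStats((g<thr).astype(np.uint8))
    out=[]
    for i in range(1,n):
        uv=(c[i]+.5)/4-.5+[x0,y0]
        if 60<st[i,4]<3000: out.append((st[i,4],uv))
    return sorted(out,key=lambda a:-a[0])
E
python3 - <<'E'
from hub import *
p=dict(frame=cv2.imread('pics/w0.png')[:,:,::-1].copy())
for a,uv in hubfit(p,(300,385,185,262),55): print(a,uv.round(2))
q=camera('wrist')
B=hubfit(q,(300,385,185,262),55)
sp=plane(q,B[0][1],.099)[0];print('spigot',sp)
S=np.array([plane(q,b[1],.093)[0] for b in B[1:5]]);print(S.round(4))
c=S[:,:2].mean(0);d=S[:,:2]-c;a=np.degrees(np.arctan2(d[:,1],d[:,0]))
print('centre',c,'r',np.hypot(*d.T)*1e3,'want 36.06','platform yaw mod90',(a-45)%90)
sh=np.array(q['frame']);
# platform look from here: handle
print([(np.round(x['xyz'],3),x['confidence']) for x in spot_in(q,'platform')])
E
```

```text
849 [306.27 191.42]
693 [318.67 245.97]
672 [363.86 247.5 ]
655 [366.82 202.98]
654 [320.23 201.36]
spigot [ 0.4740943  -0.18230847  0.099     ]
[[ 0.5308 -0.2106  0.093 ]
 [ 0.5636 -0.1718  0.093 ]
 [ 0.5248 -0.1392  0.093 ]
 [ 0.4922 -0.178   0.093 ]]
centre [ 0.52786708 -0.17486329] r [35.8094839  35.85592848 35.81037172 35.79108265] want 36.06 platform yaw mod90 [49.74131553 49.97438678 49.84507372 49.97613633]
[(array([0.52 , 0.166, 0.011]), 0.72)]
```

```bash
python3 -m jog '[0.203,0.28,0.047,0,0,0,0, 0.203,0.28,0.047,0,0,0,0, 0.203,0.28,0.047,0,0,0,0, 0.203,0.28,0.047,0,0,0,0, 0.203,0.28,0.047,0,0,0,0, 0.203,0.28,0.047,0,0,0,0, 0.203,0.28,0.047,0,0,0,0, 0.203,0.28,0.047,0,0,0,0, 0.203,0.28,0.047,0,0,0,0]'
python3 - <<'E'
from h import *
p=shot('wrist','w1.png')
for n in ['platform','handle']:print([(np.round(x['xyz'],3),x['confidence']) for x in spot_in(p,n)])
u=proj(p,[.512,.178,.03])[0];print(u)
u=np.clip(u.astype(int),[110,100],[530,380])
import pickle;pickle.dump(p,open('p1.pkl','wb'))
x0,y0=u-[100,90];print(x0,y0)
cv2.imwrite('pics/w1c.png',cv2.resize(cv2.convertScaleAbs(p['frame'][y0:y0+150,x0:x0+200,::-1],alpha=1.4),None,fx=4,fy=4,interpolation=cv2.INTER_CUBIC))
E
```

```text
time_s: 4.38
eef_pos: [0.5108, 0.1727, 0.3296]
eef_rot: [0.0, 0.326, 0.945, -0.0]
wrist_force: [-0.0, -0.3, 1.1]
opening: 0.998
grasp_force: 0.0
[(array([0.503, 0.187, 0.01 ]), 0.84)]
[(array([0.509, 0.185, 0.009]), 0.9), (array([0.64 , 0.406, 0.053]), 0.48), (array([ 0.45 , -0.134,  0.062]), 0.47)]
[333.07421053 196.9536823 ]
233 106
```

View pics/w1c.png

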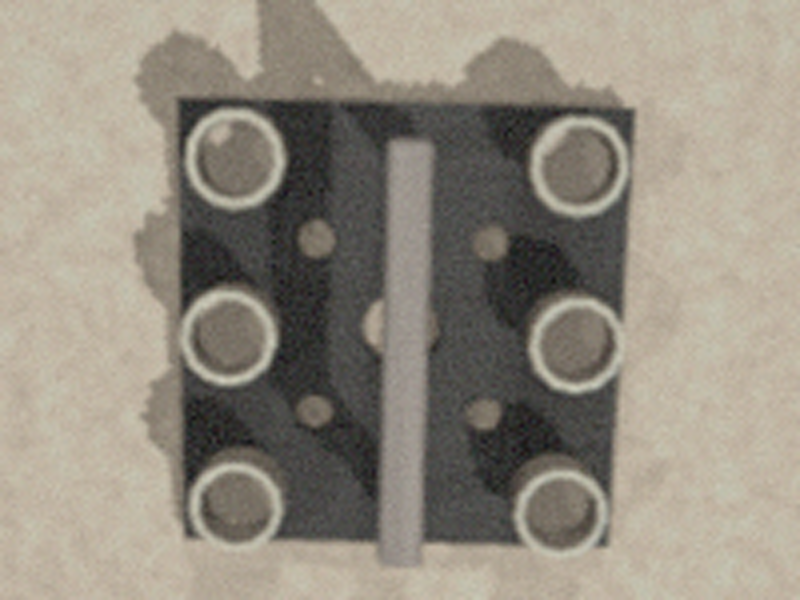

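The wrist crop shows the platform square with its bar vertical from (410,140) to (401,565). Collar rims are at (236,159), (579,165), (229,337), (576,343), (235,504) and (560,510). Stud holes are at (317,239), (490,243), (314,411) and (485,414). I fit the pose from these.

Run:
```python
from h import *
import pickle
from scipy.optimize import least_squares
p=pickle.load(open('p1.pkl','rb'))
c=np.array([(236,159),(579,165),(229,337),(576,343),(235,504),(560,510),(317,239),(490,243),(314,411),(485,414),(410,140),(401,565)])
uv=(c+.5)/4-.5+[233,106]
M=np.array([(49,47,30),(49,-47,30),(0,49,30),(0,-49,30),(-49,47,30),(-49,-47,30),(25.5,25.5,8),(25.5,-25.5,8),(-25.5,25.5,8),(-25.5,-25.5,8),(56,0,64),(-56,0,64)])*1e-3
def W(v):
    a=v[2];return np.c_[v[0]+M[:,0]*np.cos(a)-M[:,1]*np.sin(a),v[1]+M[:,0]*np.sin(a)+M[:,1]*np.cos(a),M[:,2]]
best=min((least_squares(lambda v:(proj(p,W(v))-uv).ravel(),[.51,.178,a]) for a in np.radians([-38,52,142,232])),key=lambda s:s.cost)
print(best.x[:2],np.degrees(best.x[2])%360,(best.fun.reshape(-1,2)).round(1).tolist())
yaw=np.degrees(best.x[2])
goto([best.x[0],best.x[1],.12],yaw+90); goto([best.x[0],best.x[1],.064],yaw+90)
```

```text
[0.50644483 0.18265677] 140.81759105724188 [[-0.5, -0.5], [0.2, -0.2], [-0.3, -0.1], [0.4, 0.1], [0.2, 0.5], [0.3, 0.5], [-0.4, 0.0], [0.4, -0.1], [0.0, 0.3], [-0.0, 0.4], [0.1, -1.0], [-0.3, 0.4]]
shift [0.0096 0.005  0.2095] turn [0.0002 0.0004 0.0194] cur y deg 51.93
shift [0.0096 0.005  0.2655] turn [0.0002 0.0004 0.0194] cur y deg 51.93
```

```bash
python3 -m jog '[0.0096,0.005,0.06,0,0,0.0194,0, 0.0096,0.005,0.12,0,0,0.0194,0, 0.0096,0.005,0.18,0,0,0.0194,0, 0.0096,0.005,0.21,0,0,0.0194,0, 0.0096,0.005,0.23,0,0,0.0194,0, 0.0096,0.005,0.25,0,0,0.0194,0, 0.0096,0.005,0.2655,0,0,0.0194,0, 0.0096,0.005,0.2655,0,0,0.0194,0, 0.0096,0.005,0.2655,0,0,0.0194,1, 0.0096,0.005,0.2655,0,0,0.0194,1, 0.0096,0.005,0.2655,0,0,0.0194,1, 0.0096,0.005,0.2655,0,0,0.0194,1, 0.0096,0.005,0.2655,0,0,0.0194,1, 0.0096,0.005,0.2655,0,0,0.0194,1, 0.0096,0.005,0.2655,0,0,0.0194,1, 0.0096,0.005,0.2655,0,0,0.0194,1]'
```

```text
time_s: 6.52
eef_pos: [0.5065, 0.1838, 0.0644]
eef_rot: [0.0, 0.335, 0.942, 0.0]
wrist_force: [-0.8, 0.7, 5.3]
opening: 0.124
grasp_force: 59.4
```

```bash
python3 -m jog '[0,0,-0.01,0,0,0,1, 0,0,-0.03,0,0,0,1, 0,0,-0.06,0,0,0,1, 0,0,-0.09,0,0,0,1, 0,0,-0.12,0,0,0,1, 0,0,-0.145,0,0,0,1, 0,0,-0.145,0,0,0,1, 0,0,-0.145,0,0,0,1]'
python3 - <<'E'
from h import *
goto([.5276,-.1741,.22],49.87)
E
```

```text
time_s: 7.52
eef_pos: [0.5051, 0.1835, 0.2074]
eef_rot: [-0.001, 0.335, 0.942, -0.001]
wrist_force: [0.3, 0.1, -3.4]
opening: 0.128
grasp_force: 58.8
shift [-0.2429 -0.2634 -0.0125] turn [-0.0016 -0.0015  0.0181] cur y deg 50.91
```

```bash
python3 -m jog '[-0.012,-0.013,-0.0125,0,0,0.018,1, -0.036,-0.039,-0.0125,0,0,0.018,1, -0.067,-0.073,-0.0125,0,0,0.018,1, -0.1,-0.108,-0.0125,0,0,0.018,1, -0.135,-0.146,-0.0125,0,0,0.018,1, -0.17,-0.184,-0.0125,0,0,0.018,1, -0.2,-0.217,-0.0125,0,0,0.018,1, -0.225,-0.244,-0.0125,0,0,0.018,1, -0.238,-0.258,-0.0125,0,0,0.018,1, -0.243,-0.2635,-0.0125,0,0,0.018,1, -0.243,-0.2635,-0.0125,0,0,0.018,1, -0.243,-0.2635,-0.0125,0,0,0.018,1]'
python3 - <<'E'
from h import *
print(pose()[0],get_obs()['wrist_force'])
goto([.5276,-.1741,.18],49.87)
p=shot('wrist','w2.png'); q=shot('scene','s2.png')
u=proj(q,[.528,-.175,.12])[0].astype(int);print(u)
a=cv2.resize(p['frame'],(400,300)); b=cv2.resize(q['frame'][u[1]-75:u[1]+75,u[0]-100:u[0]+100],(400,300),interpolation=cv2.INTER_CUBIC)
t=camera('top');u=proj(t,[.528,-.175,.12])[0].astype(int)
c=cv2.resize(t['frame'][u[1]-75:u[1]+75,u[0]-100:u[0]+100],(400,300),interpolation=cv2.INTER_CUBIC)
cv2.imwrite('pics/m2.png',cv2.vconcat([cv2.hconcat([a,b]),cv2.hconcat([c,c*0])])[:,:,::-1])
E
```

```text
time_s: 9.02
eef_pos: [0.5285, -0.1729, 0.2212]
eef_rot: [-0.0, 0.342, 0.94, 0.0]
wrist_force: [-0.2, 0.4, -3.1]
opening: 0.122
grasp_force: 58.9
[ 0.52848955 -0.17286858  0.22118426] [-0.21368219  0.39891031 -3.05180448]
shift [-0.0001 -0.0015  0.0412] turn [ 0.0002 -0.0006  0.0015] cur y deg 49.95
[213 247]
```

View pics/m2.png

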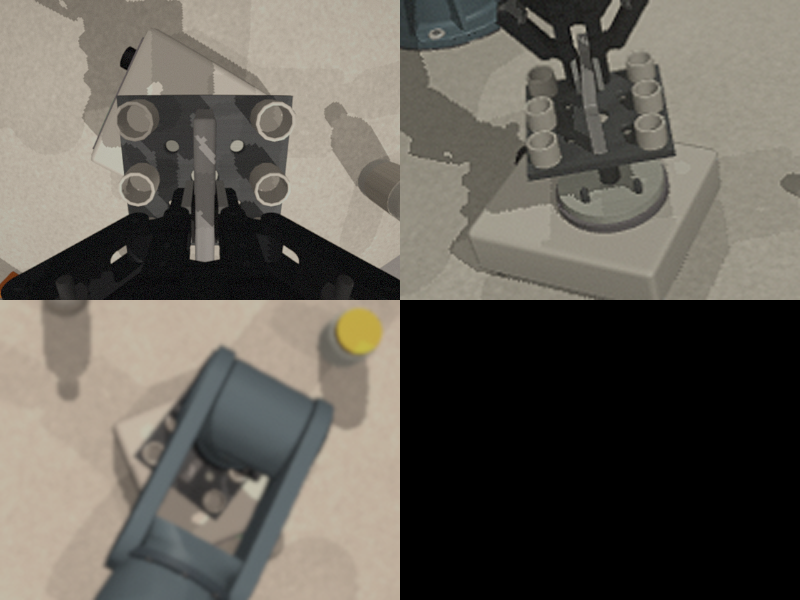

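The platform hangs level in the jaws over the hub with the bar aligned (wrist view, bar at about (205,190)). I descend to just above the spigot tip.

```bash
python3 -m jog '[0,-0.001,0.01,0,0,0.001,1, 0,-0.001,0.02,0,0,0.001,1, 0,-0.001,0.03,0,0,0.001,1, 0,-0.001,0.036,0,0,0.001,1, 0,-0.001,0.036,0,0,0.001,1, 0,-0.001,0.036,0,0,0.001,1]'
python3 -m jog '[0,0,0.001,0,0,0,1, 0,0,0.002,0,0,0,1, 0,0,0.003,0,0,0,1, 0,0,0.004,0,0,0,1, 0,0,0.005,0,0,0,1, 0,0,0.005,0,0,0,1]'
python3 - <<'E'
from h import *
goto([.5276,-.1741,.165],49.87)
E
```

```text
time_s: 9.93
eef_pos: [0.5281, -0.175, 0.1856]
eef_rot: [0.0, 0.343, 0.939, -0.0]
wrist_force: [-0.6, -0.3, -2.5]
opening: 0.123
grasp_force: 58.8
time_s: 10.68
eef_pos: [0.5279, -0.1748, 0.1802]
eef_rot: [-0.0, 0.343, 0.939, 0.0]
wrist_force: [-0.5, 0.1, -2.9]
opening: 0.129
grasp_force: 58.8
shift [0.0007 0.0004 0.0152] turn [-0.     -0.0002 -0.0008] cur y deg 49.82
```

```bash
python3 -m jog '[0.0003,0.0003,0.001,0,0,0,1, 0.0003,0.0003,0.002,0,0,0,1, 0.0003,0.0003,0.003,0,0,0,1, 0.0003,0.0003,0.003,0,0,0,1]'
python3 -m jog '[0,0,0.001,0,0,0,1, 0,0,0.002,0,0,0,1, 0,0,0.003,0,0,0,1, 0,0,0.003,0,0,0,1]'
```

```text
time_s: 11.18
eef_pos: [0.5278, -0.1744, 0.1772]
eef_rot: [-0.0, 0.343, 0.939, 0.0]
wrist_force: [1.1, 0.0, -2.4]
opening: 0.126
grasp_force: 58.8
time_s: 11.68
eef_pos: [0.5278, -0.1744, 0.1741]
eef_rot: [-0.0, 0.343, 0.939, 0.0]
wrist_force: [-0.0, 0.4, -3.3]
opening: 0.128
grasp_force: 58.8
```

```bash
python3 -m jog '[0,0,0.001,0,0,0,1, 0,0,0.002,0,0,0,1, 0,0,0.003,0,0,0,1, 0,0,0.003,0,0,0,1]'
python3 -m jog '[0,0,0.001,0,0,0,1, 0,0,0.002,0,0,0,1, 0,0,0.003,0,0,0,1, 0,0,0.004,0,0,0,1, 0,0,0.004,0,0,0,1]'
```

```text
time_s: 12.18
eef_pos: [0.528, -0.1742, 0.1713]
eef_rot: [0.0, 0.343, 0.939, 0.0]
wrist_force: [0.9, 2.0, -3.5]
opening: 0.128
grasp_force: 58.9
time_s: 12.8
eef_pos: [0.528, -0.1744, 0.1672]
eef_rot: [0.0, 0.343, 0.939, 0.0]
wrist_force: [0.7, 1.4, -2.6]
opening: 0.13
grasp_force: 59.0
```

```bash
python3 -m jog '[0.0001,0.0003,0.001,0,0,0,1, 0.0001,0.0003,0.002,0,0,0,1, 0.0001,0.0003,0.003,0,0,0,1, 0.0001,0.0003,0.003,0,0,0,1]'
python3 -m jog '[0,0,0.001,0,0,0,1, 0,0,0.002,0,0,0,1, 0,0,0.003,0,0,0,1, 0,0,0.003,0,0,0,1]'; python3 -c "
from bench import *;print(get_obs()['torque'])"
```

```text
time_s: 13.3
eef_pos: [0.5279, -0.1741, 0.1641]
eef_rot: [-0.0, 0.343, 0.939, 0.0]
wrist_force: [1.3, 2.1, -3.2]
opening: 0.126
grasp_force: 59.0
time_s: 13.8
eef_pos: [0.5279, -0.1741, 0.1611]
eef_rot: [-0.0, 0.343, 0.939, 0.0]
wrist_force: [0.5, 1.5, -1.9]
opening: 0.126
grasp_force: 58.9
[ 0.2580649  -0.30714574 -0.01950366]
```

```bash
python3 -m jog '[0.0001,0.0002,0.001,0,0,0,1, 0.0001,0.0002,0.002,0,0,0,1, 0.0001,0.0002,0.003,0,0,0,1, 0.0001,0.0002,0.004,0,0,0,1, 0.0001,0.0002,0.004,0,0,0,1]'
python3 -m jog '[0,0,0.001,0,0,0,1, 0,0,0.002,0,0,0,1, 0,0,0.003,0,0,0,1, 0,0,0.004,0,0,0,1, 0,0,0.005,0,0,0,1, 0,0,0.005,0,0,0,1]'; python3 -c "
from bench import *;print(get_obs()['torque'])"
```

```text
time_s: 14.42
eef_pos: [0.5279, -0.1739, 0.1571]
eef_rot: [-0.0, 0.343, 0.939, 0.0]
wrist_force: [0.9, 0.8, -4.2]
opening: 0.129
grasp_force: 58.9
time_s: 15.18
eef_pos: [0.528, -0.1739, 0.1521]
eef_rot: [-0.0, 0.343, 0.939, 0.0]
wrist_force: [1.0, 1.0, -3.3]
opening: 0.131
grasp_force: 58.8
[ 0.11943784 -0.17770626  0.05769174]
```

```bash
python3 -m jog '[0,0,0.001,0,0,0,1, 0,0,0.002,0,0,0,1, 0,0,0.002,0,0,0,1]'
python3 -m jog '[0,0,0.0005,0,0,0,1, 0,0,0.001,0,0,0,1, 0,0,0.001,0,0,0,1]'
```

```text
time_s: 15.55
eef_pos: [0.528, -0.1739, 0.1502]
eef_rot: [-0.0, 0.343, 0.939, 0.0]
wrist_force: [1.1, 1.5, -4.2]
opening: 0.131
grasp_force: 58.9
time_s: 15.92
eef_pos: [0.5281, -0.1738, 0.1494]
eef_rot: [0.0, 0.343, 0.939, 0.0]
wrist_force: [1.3, 2.1, -1.4]
opening: 0.124
grasp_force: 59.1
```

```bash
python3 -m jog '[0,0,0.0005,0,0,0,1, 0,0,0.0005,0,0,0,1]'
python3 -m jog '[0,0,0.0005,0,0,0,1, 0,0,0.0005,0,0,0,1]'
```

```text
time_s: 16.18
eef_pos: [0.5282, -0.1738, 0.1493]
eef_rot: [0.0, 0.343, 0.939, 0.0]
wrist_force: [-2.5, 4.9, 5.4]
opening: 0.128
grasp_force: 59.9
time_s: 16.42
eef_pos: [0.5282, -0.1738, 0.1493]
eef_rot: [0.0, 0.343, 0.939, 0.0]
wrist_force: [-3.2, 4.3, 9.4]
opening: 0.129
grasp_force: 60.6
```

It stopped at the expected height under light load, so it is seated. I release it and rise.

```bash
python3 -m jog '[0,0,-0.0008,0,0,0,1, 0,0,-0.0008,0,0,0,0, 0,0,-0.0008,0,0,0,0, 0,0,-0.0008,0,0,0,0, 0,0,-0.0008,0,0,0,0, 0,0,-0.0008,0,0,0,0, 0,0,-0.0008,0,0,0,0, 0,0,-0.0008,0,0,0,0, 0,0,-0.01,0,0,0,0, 0,0,-0.03,0,0,0,0, 0,0,-0.07,0,0,0,0, 0,0,-0.12,0,0,0,0, 0,0,-0.17,0,0,0,0, 0,0,-0.2,0,0,0,0, 0,0,-0.2,0,0,0,0]'
python3 - <<'E'
from h import *
p=camera('wrist'); q=camera('scene')
u=proj(q,[.528,-.175,.1])[0].astype(int)
v=proj(p,[.528,-.175,.1])[0].astype(int)
a=cv2.resize(p['frame'],(400,300))
b=cv2.resize(q['frame'][u[1]-75:u[1]+75,u[0]-100:u[0]+100],(400,300),interpolation=cv2.INTER_CUBIC)
cv2.imwrite('pics/m3.png',cv2.hconcat([a,b])[:,:,::-1]);print(v*400/640)
# predicted seated plate corners / collar tops
yaw=np.radians(139.87);M=np.array([(49,47,30),(49,-47,30),(-49,47,30),(-49,-47,30)])*1e-3
X=[(.5279+m[0]*np.cos(yaw)-m[1]*np.sin(yaw),-.1749+m[0]*np.sin(yaw)+m[1]*np.cos(yaw),.085+m[2]) for m in M]
print((proj(p,X)*.625).round(1).tolist(),((proj(q,X)-u+[100,75])*2+[400,0]).round(0).tolist())
E
```

```text
time_s: 18.3
eef_pos: [0.5292, -0.1745, 0.3522]
eef_rot: [0.003, 0.343, 0.939, -0.001]
wrist_force: [-0.5, -0.0, -0.9]
opening: 0.998
grasp_force: 0.0
[204.375 127.5  ]
[[173.2, 97.6], [236.3, 97.5], [175.4, 160.0], [234.1, 159.9]] [[548.0, 115.0], [642.0, 99.0], [551.0, 182.0], [653.0, 165.0]]
```

View pics/m3.png

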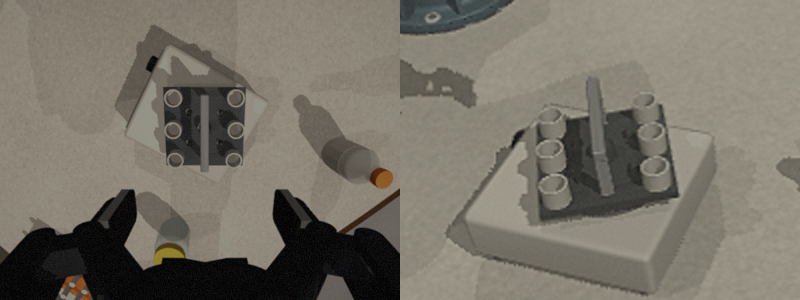

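The platform sits flat on the hub. The wrist view puts its collars at about (173,98), (236,98), (176,160) and (234,160), which match the predicted seated positions, and studs show in the holes. The gripper is clear, and the bottle and jar stand undisturbed.

```bash
python3 -c "
from bench import *;print(hand_in())"
```

```text
the job is handed in; nothing more can be done
None
```

The platform is seated on the hub with all four studs in their holes and the gripper clear. I handed the job in about 18 s into the 72 s limit; `hand_in()` returned no verdict.

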